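Set a mitred rail in the frame jig and clamp it

TASK

A mirror frame is being put together in the dark plywood corner jig. Take the longer of the two loose mitred rails, lay it flat in the jig and push it in until its outer edge is flush along the free fence and its mitre is pressed closed on the mitre of the rail pinned to the cross fence (which is bolted a little differently for every job), firmly but without bruising it. Only then swing the wooden cam lever round until the cam bites and holds the rail there; do not disturb the other things on the bench.

Things in the scene. Friction and masses are not known exactly. Their poses are not given: they have to be found in the camera images.
- rail: the loose rail to be set: light wood moulding, both ends mitred at 45 degrees, from above a trapezium 210 mm along its outer edge, 146 mm along its inner edge, 32 mm wide, 20 mm tall (24 along the outer half), about 90 g. Origin: centre of its underside, 16 mm from outer and inner side. Its x points to the outer side, its y along its length to the end that goes into the corner
- rail_toe (a point): sharp tip of the loose rail's outer edge at its +y end, (16, 105, 12) mm in the rail's frame; it goes into the corner. (A rebate 6 mm wide, 8 mm tall is cut away under the rail's inner edge: the inner side is wood only from 8 to 20 mm above the underside)
- rail_tail (a point): sharp tip of the loose rail's outer edge at its -y end, (16, -105, 12) mm in the rail's frame. When the rail is set, this half overhangs the end of the free fence, with bare board on both sides of it
- jig: corner jig, screwed to the bench: dark plywood board 18 mm thick (x -165 to 40, y -240 to 55 mm) with the free fence, 22 mm above the board, 26 thick: face in the plane x = 0 looking to -x, y 20 to -112 mm. Origin: in that plane, at the board's UNDERSIDE. Set right, the loose rail is turned as the jig, outer side at x = 0, underside at z = 18 mm, toe at y = c (see slots)
- slots: two slotted steel strips let flush into the board (frame as the jig's), with what is bolted to them: the cross fence, face to -y, 22 mm tall, x -25 to -150 mm, and pinned along it a 150 mm rail of the same moulding, mitred too. Its mitre face runs from (0, c) to (-32, c - 32) mm; the setting c, anywhere from -10 to 20 mm, is not told: find it by touch or sight
- cam: round eccentric of the cam clamp: plywood disc 36 mm across, rim faced with black rubber that draws the rail into the corner as it bites, 1.5 to 19.5 mm above the board, turning with the lever about a pivot 8 mm off its centre. Open, it leaves 8 to 11 mm between itself and the inner side of a rail that is flush on the fence. Origin: disc's axis, level with the board's top
- cam_lever (a joint): angle (rad) of cam and lever, 0 to 2.9; grows anticlockwise from above, the closing way. Starts open at 0.65 to 1.05; the disc meets the inner side of a flush rail at about 2.17, then bites. A stiff bolt (0.12 N m friction, no spring) keeps it where it is left: about 2 N at lever_push turns it freely, and pushing on there up to 5 to 10 N makes it bite well
- cam_pivot (a point): axis of the cam's bolt at half the lever's height, (-54.5, -95, 28.5) mm in the jig's frame
- lever_push (a point): on the centre line of the cam's lever at half its height, 70 mm from the pivot. The lever is a wooden bar 18 mm wide, 1.5 to 19.5 mm above the board, reaching 94 mm from the pivot. Open it points about to the jig's -x; it swings anticlockwise (through -x-y) until it points about to the jig's -y, alongside the rail, when the cam bites
- short_rail: the other loose piece of the same moulding with two mitred ends, but shorter: 150 mm along its outer edge. Bystander. Origin: centre of its underside
- offcut: square-ended offcut of the same moulding, 110 mm long. Bystander. Origin: centre of its underside
- glue: white plastic glue bottle, 48 mm across, 120 mm tall, standing. Bystander. Origin: centre of its underside
- lantern: yellow round solar lantern with a wire handle and a press button, 110 mm across, 195 mm tall. Bystander. Origin: centre of its underside
- tiffin: stainless steel tiffin carrier of three stacked tiers, 140 mm across, 240 mm tall. Bystander. Origin: centre of its underside
- bowl: open aluminium bowl, 170 mm across, 60 mm tall. Bystander. Origin: centre of its underside
- torch: grey plastic torch lying down, 164 mm long, 44 mm across the head. Bystander. Origin: under its middle
- cup: white ceramic cup with a chipped rim, 77 mm across, 68 mm tall. Bystander. Origin: centre of its underside
Not all that is in view belongs to the job. Leave any turquoise look-alike of the rail alone.

How it is judged:
By the outcome, as a careful person would: the job done as asked, in the order asked, and still so for the second after the job is handed in, with the robot touching nothing.
It also fails if it takes over 70 s, if anything falls off the work surface, if the arm or the gripper's body presses on something with over 40 N, if the wrist force passes 120 N, or if a joint passes its speed limit or range.

ROBOT

A 6-joint arm with a two-finger parallel gripper is mounted at the origin on the work surface. World frame = base frame: x ahead of the robot, y to its left, z up, the work surface at z = 0. Lengths are in m, angles in rad, forces in N, time in s.
With the tool pointing down it reaches from about 0.35 to 0.975 m from the base axis. Payload 4.9 kg.
Tool frame: the origin (TCP) lies at the very end of the fingers, on their centre line; the grasp point (between the pads) lies 19 mm behind it; z points along the fingers, y is the line along which they close (so a half turn about z gives the same grasp; the last joint's range is limited). The gripper opens to 85 mm and grips with 20 to 120 N. Pads are 22 mm wide; open, the fingers measure 114 mm over their backs; the gripper's body (76 mm by 85 mm) begins 54 mm behind the grasp point. The pads swing forward as they close: fully open they stand 13 mm farther back than shut.
Start: joints at [1.1, 0.053, 1.613, -0, 1.476, -0.119], TCP at [0.215, 0.587, 0.205] pointing down, gripper open.
Joint ranges: [-3.01, 3.01], [-1.01, 2.22], [0.06, 2.58], [-1.02, 4.17], [0.09, 2.62], [-3.14, 3.14]. Speed limits (rad/s): [2.57, 2.57, 3.14, 3.14, 3.14, 3.14].

INTERFACE

Orientations are given as a rotation vector (axis times angle).
In Python, from station import get_obs, get_image, get_calibration, finish_job gives the robot as it stands.
- The arm moves only by the tool servo_tool, never from a script. Its argument "increments" is a list of rows, each a list of 5 numbers: the opening, from 0 (shut) to 1 (fully open), then the shift along the tool's x, y, z in mm, then the turn about the tool's z in degrees. In form: [[jaw, tx, ty, tz, spin], ...]. A call has 1 to 12 rows; each row shifts and turns the commanded pose from where the row before left it, along the tool's axes as they then stand; what a row does not reach is not made up. A row lasts 1/8 s, in which the tool goes at most 62.5 mm and 10.7 degrees, less where a joint would pass 70% of its speed; a pose out of reach is approached as far as the arm can. A call is refused whole if a number of a shift passes 62.5 or a number of a turn 10.7, either way. A call with a gripper value outside its range is refused whole. The fingers move at their own pace and stop on an object; "force" is the grip in N (left out, the last holds). Time passes only in rows, so rows that do not move let the fingers close. It gives the time, the measured TCP pose, the force, the opening and the grip force at its end, in the units of the state.
- get_obs(): the state, without advancing time (a new reading comes with each control period).
- get_image(name): name is "side" or "top"; returns the picture (400x640x3 uint8, red, green, blue); there is no depth.
- get_calibration(name): a dict with "fx", "fy", "cx", "cy" (pixels), "R" (3x3) and "t" (3): a world point X has camera coordinates R X + t. Camera axes: x right, y down, z forward; pixel columns grow to the right and rows downward; lengths in m; the calibration is good to about 2 mm. A picture is of the moment at which its call begins. get_calibration takes no time and is no camera call.
- finish_job(): hands the job in; it is judged then, once.
The state is a dict: "t": time; "q": joint angles; "dq": joint speeds; "effort": joint torques, N m; "tool_pos": TCP position; "tool_rot": TCP orientation; "contact_force": force on the tool from outside, world axes, zero at the start; "wrist_torque": the same for the moment, N m; "opening": finger opening in m; "grip_force": force on a finger pad.
Only numpy, scipy, OpenCV 4.12 (cv2) and the standard library are available. Lean on these libraries where they do the work, as an engineer would, in place of code of your own. Each camera call takes 0.05 s, during which the arm holds its last target. There are 200 camera calls.

## Working session

There is one attempt and no reset: what is moved stays moved. The work goes in short steps, Python scripts to look and compute and a tool call to move; the robot and the scene stay as the last step left them, time stands still between calls to the robot, and variables do not carry over. Pictures are saved under pics/ and viewed, at most 10 in all, crops included, and the job is handed in when it is done.

Besides the shell and the picture viewer there is one more tool, called after "Request:" as name(argument=value, ...) on one line, values as JSON. servo_tool: Moves the arm, as the interface text tells. Its arguments: {"type":"object","properties":{"increments":{"type":"array"},"force":{"type":"number"}},"required":["increments"]}

```bash
mkdir -p pics; python3 - <<'E'
from station import *
import cv2
for n in("top","side"):
    cv2.imwrite(f"pics/{n}0.png",get_image(n)[...,::-1])
    c=get_calibration(n);print(n,c)
print(get_obs())
E
```

```text
top {'fx': 432.52696526731484, 'fy': 432.52696526731484, 'cx': 319.6421519291476, 'cy': 190.58643301365387, 'R': array([[ 0.0296366 , -0.99928082,  0.02365427],
       [-0.99559127, -0.03161754, -0.08830823],
       [ 0.08899261, -0.02093283, -0.9958123 ]]), 't': array([-0.09477678,  0.52616788,  1.35064999])}
side {'fx': 520.2571727248098, 'fy': 520.2571727248098, 'cx': 303.5688041649118, 'cy': 199.5939627203697, 'R': array([[ 0.95934888, -0.28165189, -0.01794238],
       [-0.20026885, -0.63459424, -0.74644661],
       [ 0.19885197,  0.71969602, -0.66520338]]), 't': array([-0.50930173,  0.1066702 ,  1.61492574])}
{'t': 0.1, 'q': array([ 1.09996876e+00,  5.33153314e-02,  1.61411940e+00, -1.31532944e-05,
        1.47597617e+00, -1.18991531e-01]), 'dq': array([ 0.00083147, -0.00346586, -0.00274197, -0.00167149,  0.00072346,
       -0.0012815 ]), 'effort': array([ 7.12522287e-04, -3.94908249e+01, -3.71362817e+01, -6.18524496e-05,
        3.97901560e-03, -1.31276033e-05]), 'tool_pos': array([0.21511843, 0.58618615, 0.20429308]), 'tool_rot': array([-5.49724146e-01, -3.09259740e+00,  2.73832632e-03]), 'contact_force': array([ 0.84813493, -0.56783677,  0.37389151]), 'wrist_torque': array([-0.05125936, -0.00880358,  0.02183872]), 'grip_force': 0.0, 'opening': 0.08516844350825883}
```

View pics/top0.png

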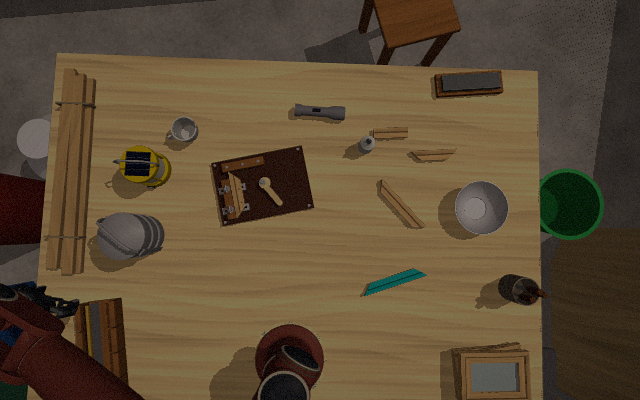

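View pics/side0.png

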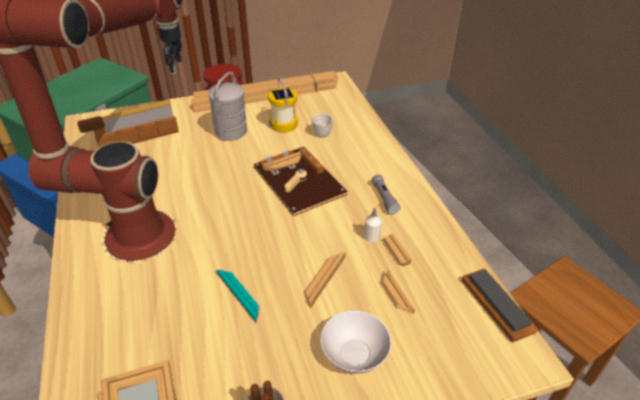

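The top view shows the jig at (262,185), with the free fence at (243,163), the pinned rail at (235,195) and the lever at (270,190). The long loose rail is at (400,204), and the short rail (432,155) and offcut (390,133) lie to its right. I'll zoom in on the jig and rail.

```bash
python3 - <<'E'
import cv2,numpy as np
t=cv2.imread("pics/top0.png");s=cv2.imread("pics/side0.png")
a=cv2.resize(t[138:234,200:328],(768,576),interpolation=cv2.INTER_CUBIC)
b=cv2.resize(s[140:220,245:355],(792,576),interpolation=cv2.INTER_CUBIC)
g=lambda x:(255*(x/255.)**.6).astype('uint8')
cv2.imwrite("pics/topjig.png",g(a));cv2.imwrite("pics/sidejig.png",g(b))
E
```

```text
(no output)
```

View pics/topjig.png

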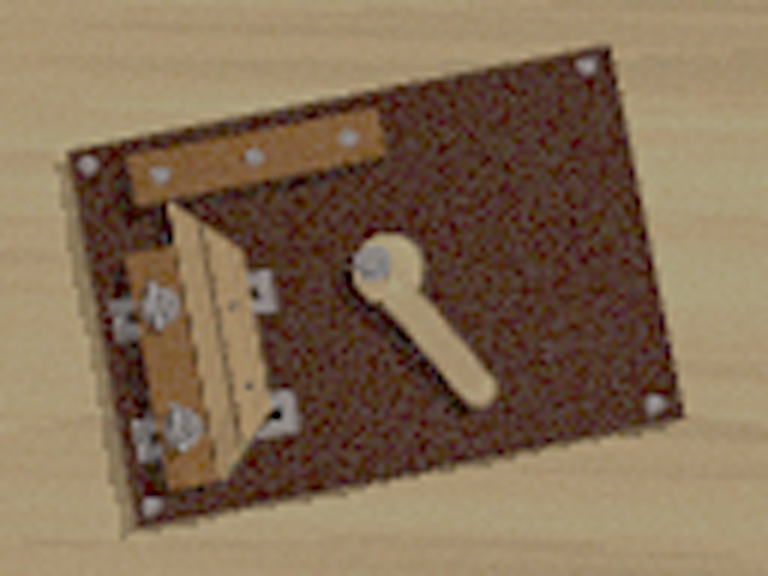

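View pics/sidejig.png

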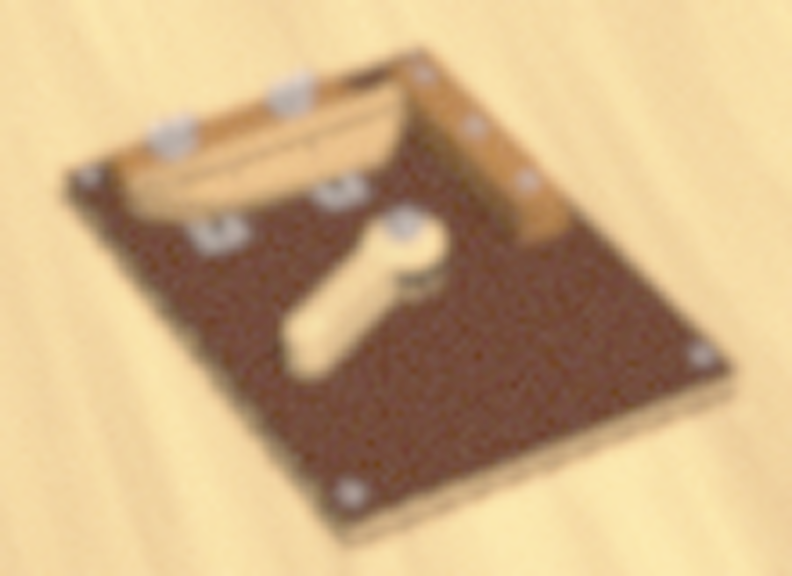

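The top crop (6x from (200,138)) shows board corners at about (70,153), (608,47), (682,415) and (132,527), the pivot at (371,263) and the lever tip at (487,392). The pinned mitre runs from (170,203) to (243,245), with the fence face along (140,203)-(384,158). Next I'll fit the board in both views and zoom on the rail.

```bash
cat > h.py <<'E'
import numpy as np,cv2
from station import *
C={n:get_calibration(n) for n in("top","side")}
def ray(n,p):
    c=C[n];d=c["R"].T@np.array([(p[0]-c["cx"])/c["fx"],(p[1]-c["cy"])/c["fy"],1]);return -c["R"].T@c["t"],d
def onz(n,p,z):
    o,d=ray(n,p);return (o+d*(z-o[2])/d[2])
def tri(pt,ps):
    A=[];b=[]
    for n,p in(("top",pt),("side",ps)):
        o,d=ray(n,p);d=d/np.linalg.norm(d);P=np.eye(3)-np.outer(d,d);A.append(P);b.append(P@o)
    return np.linalg.lstsq(np.vstack(A),np.hstack(b),rcond=None)[0]
def proj(n,X):
    c=C[n];v=c["R"]@np.asarray(X)+c["t"];return np.array([c["fx"]*v[0]/v[2]+c["cx"],c["fy"]*v[1]/v[2]+c["cy"]])
def quad(mask):
    """largest blob -> 4 corners from robust line fits to its sides"""
    cs,_=cv2.findContours(mask,cv2.RETR_EXTERNAL,cv2.CHAIN_APPROX_NONE)
    c=cv2.convexHull(max(cs,key=cv2.contourArea))
    full=max(cs,key=cv2.contourArea)[:,0].astype(float)
    e=.01
    while len(a:=cv2.approxPolyDP(c,e*cv2.arcLength(c,True),True))>4:e+=.005
    a=a[:,0].astype(float);L=[]
    for i in range(4):
        p,q=a[i],a[(i+1)%4];u=(q-p)/np.linalg.norm(q-p);w=full-p
        s=w@u;dd=abs(w@[-u[1],u[0]]);k=(dd<2)&(s>4)&(s<np.linalg.norm(q-p)-4)
        f=cv2.fitLine(full[k].astype('float32'),cv2.DIST_HUBER,0,.01,.01)[:,0];n=np.array([-f[1],f[0]]);L.append((n,n@f[2:]))
    return np.array([np.linalg.solve(np.array([L[i-1][0],L[i][0]]),[L[i-1][1],L[i][1]]) for i in range(4)])
E
python3 - <<'E'
from h import *
t=cv2.imread("pics/top0.png");s=cv2.imread("pics/side0.png")
out={}
for n,im,roi in(("top",t,(200,138,128,96)),("side",s,(245,140,110,80))):
    x,y,w,h=roi;sub=im[y:y+h,x:x+w].astype(int)
    m=((sub[...,2]<(75 if n=="top" else 105))).astype('uint8')*255
    m=cv2.morphologyEx(m,cv2.MORPH_CLOSE,np.ones((5,5)))
    m=cv2.morphologyEx(m,cv2.MORPH_OPEN,np.ones((3,3)))
    q=quad(m)+[x,y];out[n]=q;print(n,q.round(1).tolist())
W=[onz("top",p,.018) for p in out["top"]];print(np.round(W,4).tolist(),[round(float(np.linalg.norm(W[i]-W[i-1])),4) for i in range(4)])
W=[onz("side",p,.018) for p in out["side"]];print(np.round(W,4).tolist(),[round(float(np.linalg.norm(W[i]-W[i-1])),4) for i in range(4)])
a=cv2.resize(t[165:245,360:440],(400,400),interpolation=cv2.INTER_CUBIC)
b=cv2.resize(s[245:311,295:361],(396,396),interpolation=cv2.INTER_CUBIC)
im=np.zeros((400,800,3),'uint8');im[:,:400]=a;im[:396,400:796]=b
cv2.imwrite("pics/rail.png",(255*(im/255.)**.7).astype('uint8'))
E
```

```text
top [[300.7, 145.6], [313.0, 207.2], [222.3, 225.3], [211.0, 163.1]]
side [[254.3, 165.6], [303.7, 158.1], [345.1, 191.3], [291.9, 212.0]]
[[0.673, -0.0135, 0.018], [0.4757, -0.0592, 0.018], [0.4096, 0.225, 0.018], [0.6065, 0.2708, 0.018]] [0.292, 0.2025, 0.2918, 0.2021]
[[0.4108, 0.2058, 0.018], [0.5888, 0.1948, 0.018], [0.6682, -0.0206, 0.018], [0.4737, -0.0644, 0.018]] [0.2774, 0.1784, 0.2296, 0.1994]
```

View pics/rail.png

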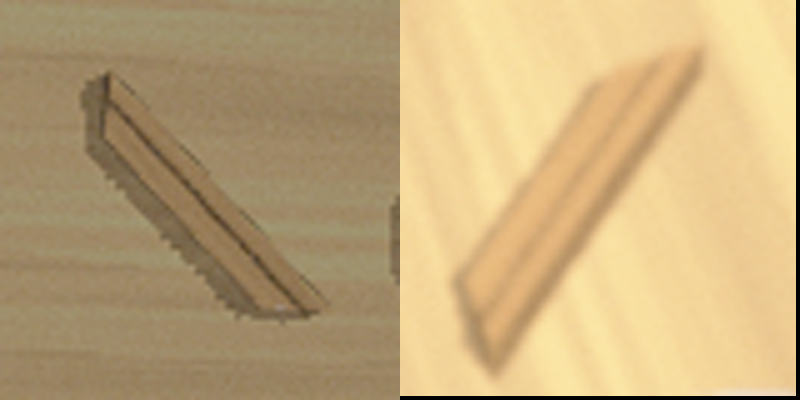

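In the rail crops, the top view (5x from (360,165)) shows toe tip A at (108,72), tail tip B at (328,305), and the inner corners at (103,140) and (258,305). The side view (6x from (295,245), right panel) has the toe at (705,45), the tail at (497,378), and the inner corners at (595,85) and (455,280). The outer side faces up-right, toward +x and -y.

```bash
python3 - <<'E'
from h import *
T=lambda x,y:(360+x/5-.4,165+y/5-.4); S=lambda x,y:(295+(x-400)/6-.4,245+y/6-.4)
pts={"toe":((108,72),(705,45)),"tail":((328,305),(497,378)),"in_t":((103,140),(595,85)),"in_b":((258,305),(455,280))}
for k,(a,b) in pts.items():
    z=.02 if k[:2]=="in" else .024
    print(k,"tri",tri(T(*a),S(*b)).round(4),"top@z",onz("top",T(*a),z).round(4),"side@z",onz("side",S(*b),z).round(4))
y=np.radians(13.1);R=np.array([[np.cos(y),-np.sin(y)],[np.sin(y),np.cos(y)]]);O=np.array([.5811,.2100])
TJ=lambda x,y:(200+x/6-.42,138+y/6-.42); SJ=lambda x,y:(245+x/7.2-.43,140+y/7.2-.43)
J=lambda P:((np.asarray(P)[:2]-O)@R*1000).round(1)
print("corner heights",[tri(a,b).round(4).tolist() for a,b in (((300.7,145.6),SJ(730,367)),((313,207.2),SJ(342,535)),((211,163.1),SJ(420,48)),((222.3,225.3),SJ(68,180)))])
for k,p,z in(("fence face L",(140,203),.040),("fence face R",(384,158),.040),("fence endTop",(378,108),.040),("mitre tip",(170,203),.042),("mitre in",(243,245),.038),("pin inner far",(270,402),.038),("pivot",(371,263),.0395),("lever tip",(487,392),.0375),("disc c",(390,268),.0375)):
    P=onz("top",TJ(*p),z);print(k,P.round(4),"jig",J(P))
for k,a,b in(("mitretip",(170,203),(408,82)),("pivot",(371,263),(405,222)),("lever end",(480,400),(303,350)),("fence end",(384,158),(528,243))):
    P=tri(TJ(*a),SJ(*b));print("tri",k,P.round(4),J(P))
E
```

```text
toe tri [ 0.5753 -0.276   0.0173] top@z [ 0.5723 -0.2743  0.024 ] side@z [ 0.5753 -0.2819  0.024 ]
tail tri [ 4.275e-01 -4.233e-01  1.000e-04] top@z [ 0.4279 -0.417   0.024 ] side@z [ 0.4218 -0.4401  0.024 ]
in_t tri [ 0.5263 -0.2742  0.0042] top@z [ 0.5289 -0.2725  0.02  ] side@z [ 0.5176 -0.2872  0.02  ]
in_b tri [ 0.4243 -0.3746  0.0124] top@z [ 0.4267 -0.3733  0.02  ] side@z [ 0.4202 -0.38    0.02  ]
corner heights [[0.6739, -0.0134, 0.0137], [0.4758, -0.0591, 0.0044], [0.6078, 0.2718, 0.0129], [0.4115, 0.227, 0.0068]]
fence face L [0.5782 0.2271 0.04  ] jig [ 1.  17.3]
fence face R [0.6062 0.1008 0.04  ] jig [  -0.3 -112. ]
fence endTop [0.6326 0.1051 0.04  ] jig [  26.3 -113.9]
mitre tip [0.5784 0.2111 0.042 ] jig [-2.4  1.6]
mitre in [0.5581 0.1727 0.038 ] jig [-30.9 -31.1]
pin inner far [0.4763 0.155  0.038 ] jig [-114.6  -29.8]
pivot [0.5506 0.1054 0.0395] jig [-53.4 -95. ]
lever tip [0.485  0.0424 0.0375] jig [-131.6 -141.4]
disc c [0.5485 0.0956 0.0375] jig [ -57.7 -104. ]
tri mitretip [0.5818 0.211  0.0394] [0.9 0.8]
tri pivot [0.5517 0.1053 0.0386] [-52.4 -95.3]
tri lever end [0.4838 0.0464 0.0241] [-131.8 -137.3]
tri fence end [0.6117 0.1036 0.0124] [   5.7 -110.6]
```

Request:
servo_tool(increments=[[1,0,0,-50,0],[1,0,0,-50,0],[1,0,0,-50,0],[1,-20,-16,0,0],[1,-48,-39,0,0],[1,-48,-39,0,0],[1,-48,-39,0,0],[1,-48,-39,0,0],[1,-48,-39,0,0],[1,-48,-39,0,0],[1,-48,-39,0,0],[1,-48,-39,0,0]])

```text
t: 1.6
tool_pos: [0.4816, 0.1372, 0.3536]
tool_rot: [-0.55, -3.091, 0.001]
contact_force: [-0.0, 0.4, -0.0]
opening: 0.0854
grip_force: 0.0
```

Request:
servo_tool(increments=[[1,-20,-20,0,10.5],[1,0,0,0,10.5],[1,0,0,0,10.5],[1,0,0,0,10.5],[1,0,0,0,10.5],[1,0,0,0,10.5],[1,0,0,0,10.5],[1,0,0,0,10.5],[1,0,0,0,10.5],[1,0,0,0,10.5],[1,0,0,0,10.2]])

```text
t: 2.98
tool_pos: [0.4927, 0.1134, 0.3534]
tool_rot: [-2.909, -1.184, 0.004]
contact_force: [0.6, 1.2, -0.2]
opening: 0.0854
grip_force: 0.0
```

```bash
cat >> h.py <<'E'
from scipy.spatial.transform import Rotation
def to(X,yaw):
    """mm shift in present tool axes to world X, spin (deg) to bring tool y to yaw (deg); prints state"""
    o=get_obs();M=Rotation.from_rotvec(o["tool_rot"]).as_matrix()
    a=np.degrees(np.arctan2(M[1,1],M[0,1]))
    print("t",round(o["t"],2),"pos",o["tool_pos"].round(4),"yaw",a.round(2),"tilt",np.degrees(np.arccos(-M[2,2])).round(2),"open",round(o["opening"],4),"F",o["contact_force"].round(2),"grip",round(o["grip_force"],1))
    print("shift",(M.T@(np.array(X)-o["tool_pos"])*1000).round(1),"spin",(a-yaw).round(2))
E
python3 - <<'E'
from h import *
to((.4534,-.3694,.1),-45.4)
E
```

```text
t 2.98 pos [0.4927 0.1134 0.3534] yaw -45.72 tilt 0.17 open 0.0854 F [ 0.65  1.2  -0.22] grip 0.0
shift [-364.6  318.6  253.7] spin -0.32
```

Request:
servo_tool(increments=[[1,-20,17,0,0],[1,-43,38,25,0],[1,-43,38,25,0],[1,-43,38,25,0],[1,-43,38,25,0],[1,-43,38,25,0],[1,-43,38,25,0],[1,-43,38,25,0],[1,-43,36,25,0],[1,0,0,25,-0.3],[1,0,0,0,0]])

```text
t: 4.35
tool_pos: [0.4558, -0.3667, 0.1261]
tool_rot: [-2.897, -1.196, 0.005]
contact_force: [0.4, -0.0, 0.4]
opening: 0.0853
grip_force: 0.0
```

```bash
python3 - <<'E'
from h import *
to((.4534,-.3694,.1),-45.4)
im=np.zeros((400,800,3),'uint8')
t=get_image("top");s=get_image("side")
im[:,:400]=cv2.resize(t[165:265,350:450],(400,400),interpolation=cv2.INTER_CUBIC)[...,::-1]
im[:,400:]=cv2.resize(s[220:320,275:375],(400,400),interpolation=cv2.INTER_CUBIC)[...,::-1]
cv2.imwrite("pics/above.png",im)
E
```

```text
t 4.35 pos [ 0.4558 -0.3667  0.1261] yaw -45.15 tilt 0.48 open 0.0853 F [ 0.39 -0.01  0.36] grip 0.0
shift [-3.6  0.4 26.1] spin 0.25
```

View pics/above.png

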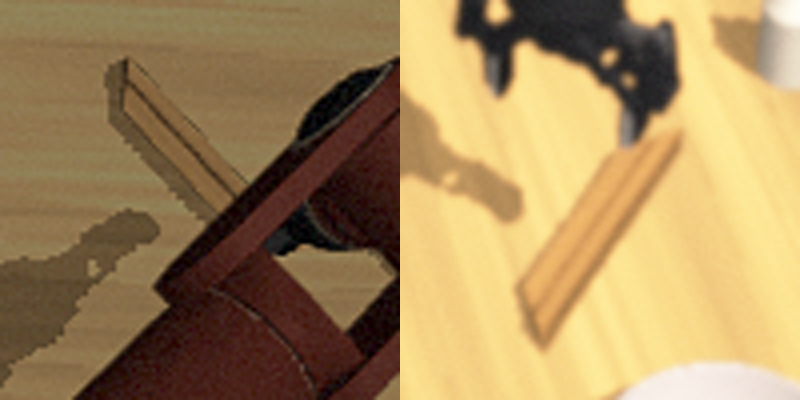

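The gripper stands over the tail half, with its fingers straddling across the rail. I'm going down now.

Request:
servo_tool(increments=[[1,-3.6,0.4,30,0],[1,0,0,30,0],[1,0,0,30,0],[1,0,0,18,0],[1,0,0,8,0],[1,0,0,3,0],[1,0,0,0,0]])

```text
t: 5.32
tool_pos: [0.457, -0.3716, 0.0127]
tool_rot: [2.902, 1.2, 0.001]
contact_force: [0.6, 0.2, 0.3]
opening: 0.0855
grip_force: 0.0
```

Request:
servo_tool(increments=[[0.1,0,0,0,0],[0.1,0,0,0,0],[0.1,0,0,0,0],[0.1,0,0,0,0],[0.1,0,0,0,0],[0.1,0,0,0,0],[0.1,0,0,0,0],[0.1,0,0,0,0]], force=30)

```text
t: 6.32
tool_pos: [0.4565, -0.3711, 0.0117]
tool_rot: [2.903, 1.201, 0.0]
contact_force: [0.7, 0.1, 0.4]
opening: 0.0085
grip_force: 0.0
```

```bash
python3 - <<'E'
from h import *
to((.4534,-.3694,.005),-45.4)
E
```

```text
t 6.33 pos [ 0.4565 -0.3711  0.0117] yaw -45.05 tilt 0.0 open 0.0085 F [0.66 0.09 0.36] grip 0.0
shift [-1.  -3.3  6.7] spin 0.35
```

```bash
python3 - <<'E'
from h import *
t=get_image("top");s=get_image("side")
im=np.zeros((400,800,3),'uint8')
im[:,:400]=cv2.resize(t[165:265,350:450],(400,400),interpolation=cv2.INTER_CUBIC)[...,::-1]
im[:,400:]=cv2.resize(s[220:320,275:375],(400,400),interpolation=cv2.INTER_CUBIC)[...,::-1]
cv2.imwrite("pics/grasp.png",im)
E
```

```text
(no output)
```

View pics/grasp.png

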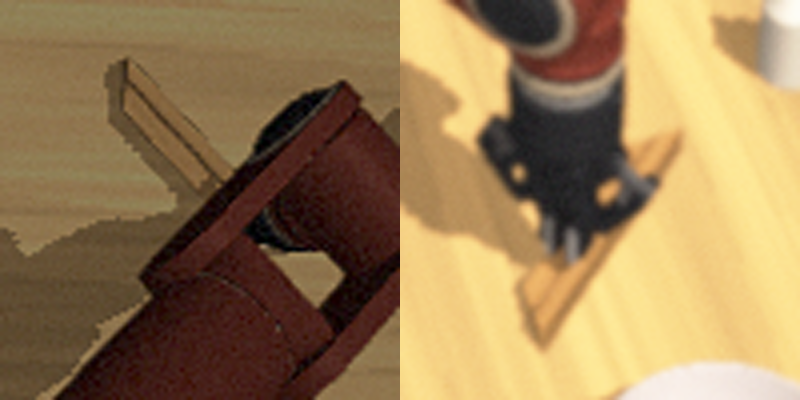

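```bash
python3 - <<'E'
from h import *
P=get_obs()["tool_pos"]
q=lambda X:((proj("side",X)-[275,220])*4+[400,0]).round(0)
print("tcp",q(P),"tcp+20mm",q(P+[0,0,.02]))
c=np.array([.489,-.3343]);u=np.array([.712,.702]);n=np.array([.702,-.712])
for x,y,z in((16,105,24),(16,-105,24),(16,-105,0),(-16,73,20),(-16,-73,20),(-16,-50,20),(16,-50,24)):
    print(x,y,z,q(np.r_[c+n*x/1e3+u*y/1e3,z/1e3]))
d=P[:2]-c;print("tcp in rail",d@n*1e3,d@u*1e3)
E
```

```text
tcp [562. 270.] tcp+20mm [562. 252.]
16 105 24 [677. 119.]
16 -105 24 [539. 325.]
16 -105 0 [540. 347.]
-16 73 20 [618. 136.]
-16 -73 20 [520. 277.]
-16 -50 20 [537. 253.]
16 -50 24 [578. 267.]
tcp in rail 3.3011786837595722 -49.00652087050699
```

Request:
servo_tool(increments=[[0.1,0,0,1,0],[0.1,0,0,1,0],[0.1,0,0,0,0]])

```text
t: 6.8
tool_pos: [0.4563, -0.371, 0.0095]
tool_rot: [-2.903, -1.201, 0.0]
contact_force: [0.9, 0.4, 0.8]
opening: 0.0085
grip_force: 0.0
```

```bash
python3 - <<'E'
from h import *
to((.4534,-.3694,.005),-45.4)
print(get_obs()["wrist_torque"])
E
```

```text
t 6.8 pos [ 0.4563 -0.371   0.0095] yaw -45.06 tilt 0.02 open 0.0085 F [0.9  0.37 0.79] grip 0.0
shift [-1.  -3.2  4.5] spin 0.34
[0.0012474  0.03947692 0.02269953]
```

Request:
servo_tool(increments=[[0.1,0,0,1,0],[0.1,0,0,1,0],[0.1,0,0,1,0],[0.1,0,0,1,0],[0.1,0,0,0,0]])

```text
t: 7.42
tool_pos: [0.4563, -0.371, 0.0055]
tool_rot: [-2.903, -1.201, 0.0]
contact_force: [-0.4, 0.0, 0.1]
opening: 0.0086
grip_force: 0.0
```

```bash
python3 - <<'E'
from h import *
to((.4534,-.3694,.005),-45.4)
t=get_image("top");s=get_image("side")
im=np.zeros((600,800,3),'uint8')
im[:,:600]=cv2.resize(s[250:310,290:350],(600,600),interpolation=cv2.INTER_CUBIC)[...,::-1]
im[:200,600:]=cv2.resize(t[165:265,350:450],(200,200),interpolation=cv2.INTER_CUBIC)[...,::-1]
cv2.imwrite("pics/grasp2.png",im)
E
```

```text
t 7.42 pos [ 0.4563 -0.371   0.0055] yaw -45.06 tilt 0.02 open 0.0086 F [-0.36  0.01  0.13] grip 0.0
shift [-1.  -3.2  0.5] spin 0.34
```

View pics/grasp2.png

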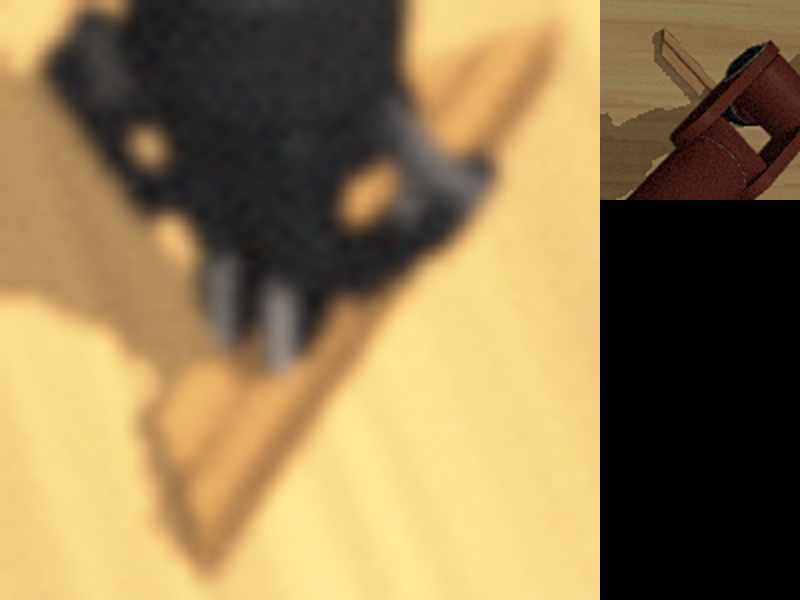

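The fingertips, at crop (232,350) and (280,372), still look to be above the rail's top, although the reading puts the TCP near 5 mm. I'll probe downward gently to get the true height.

Request:
servo_tool(increments=[[0.1,0,0,1,0],[0.1,0,0,1,0],[0.1,0,0,0,0]])

```text
t: 7.9
tool_pos: [0.4564, -0.371, 0.0035]
tool_rot: [-2.903, -1.201, 0.0]
contact_force: [-0.8, 0.9, 0.6]
opening: 0.0085
grip_force: 0.0
```

Request:
servo_tool(increments=[[0.1,0,0,1,0],[0.1,0,0,1,0],[0.1,0,0,0,0]])

```text
t: 8.28
tool_pos: [0.4564, -0.371, 0.0015]
tool_rot: [-2.903, -1.201, 0.0]
contact_force: [-0.0, -0.5, -0.3]
opening: 0.0088
grip_force: 0.0
```

Request:
servo_tool(increments=[[0.1,0,0,1,0],[0.1,0,0,1,0],[0.1,0,0,0,0]])

```text
t: 8.65
tool_pos: [0.4563, -0.371, -0.0005]
tool_rot: [-2.903, -1.201, 0.0]
contact_force: [0.1, 0.4, -0.3]
opening: 0.0087
grip_force: 0.0
```

Request:
servo_tool(increments=[[0.1,0,0,1,0],[0.1,0,0,1,0],[0.1,0,0,0,0]])

```text
t: 9.02
tool_pos: [0.4567, -0.3714, -0.0015]
tool_rot: [2.902, 1.201, 0.0]
contact_force: [-1.7, 0.8, 4.5]
opening: 0.0083
grip_force: 2.4
```

Contact came at TCP -1.5 mm. I'll lift slightly, open, centre on the rail, and come down again with the fingers straddling it.

Request:
servo_tool(increments=[[0.1,0,0,-15,0],[0.8,0,-3,-15,0],[0.8,0,0,0,0],[0.8,0,0,0,0],[0.8,0,0,0,0],[0.8,0,0,0,0],[0.8,0,0,15,0],[0.8,0,0,10,0],[0.8,0,0,4,0],[0.8,0,0,0,0]])

```text
t: 10.28
tool_pos: [0.4539, -0.3686, -0.0022]
tool_rot: [-2.902, -1.2, 0.001]
contact_force: [0.7, -0.2, 0.3]
opening: 0.0684
grip_force: 0.0
```

Request:
servo_tool(increments=[[0.2,0,0,0,0],[0.2,0,0,0,0],[0.2,0,0,0,0],[0.2,0,0,0,0],[0.2,0,0,0,0]], force=20)

```text
t: 10.9
tool_pos: [0.4543, -0.369, -0.0013]
tool_rot: [2.903, 1.201, 0.0]
contact_force: [-0.2, 0.6, -0.2]
opening: 0.0172
grip_force: 0.0
```

Request:
servo_tool(increments=[[0.8,0,0,-6,0],[0.8,0,0,0,0],[0.8,0,0,0,0],[0.8,0,0,0,0],[0.8,0,0,0,0],[0.8,0,0,5,0],[0.8,0,0,4,0],[0.8,0,0,2,0],[0.8,0,0,2,0],[0.8,0,0,0,0]])

```text
t: 12.15
tool_pos: [0.4543, -0.3689, -0.0085]
tool_rot: [-2.903, -1.201, 0.0]
contact_force: [0.3, -0.3, -0.2]
opening: 0.0681
grip_force: 0.0
```

Request:
servo_tool(increments=[[0.8,0,0,2,0],[0.8,0,0,2,0],[0.8,0,0,0,0]])

```text
t: 12.52
tool_pos: [0.4542, -0.3688, -0.0126]
tool_rot: [-2.903, -1.201, 0.0]
contact_force: [-0.4, -0.0, 0.5]
opening: 0.0685
grip_force: 0.0
```

Request:
servo_tool(increments=[[0.2,0,0,0,0],[0.2,0,0,0,0],[0.2,0,0,0,0],[0.2,0,0,0,0],[0.2,0,0,0,0]], force=20)

```text
t: 13.15
tool_pos: [0.4545, -0.3692, -0.012]
tool_rot: [2.903, 1.201, 0.0]
contact_force: [1.3, 0.4, 1.3]
opening: 0.0312
grip_force: 20.7
```

The fingers hold the rail at 31 mm, so the reading runs about 24 mm low. The overlap is shallow, so I'll regrip 8 mm deeper.

Request:
servo_tool(increments=[[0.55,0,0,0,0],[0.55,0,0,0,0],[0.55,0,0,3,0],[0.55,0,0,3,0],[0.55,0,0,2,0],[0.55,0,0,0,0],[0.2,0,0,0,0],[0.2,0,0,0,0],[0.2,0,0,0,0],[0.2,0,0,0,0]], force=40)

```text
t: 14.4
tool_pos: [0.4545, -0.3691, -0.0201]
tool_rot: [2.903, 1.201, 0.0]
contact_force: [0.3, -0.2, 2.0]
opening: 0.0309
grip_force: 40.1
```

Request:
servo_tool(increments=[[0.2,0,0,-10,0],[0.2,0,0,-40,0],[0.2,0,0,-50,0],[0.2,0,0,-50,0],[0.2,0,0,-30,0],[0.2,0,0,0,0]])

```text
t: 15.15
tool_pos: [0.4557, -0.3703, 0.1634]
tool_rot: [2.897, 1.199, 0.004]
contact_force: [-0.3, -1.2, -0.4]
opening: 0.031
grip_force: 40.0
```

```bash
python3 - <<'E'
from h import *
to((.5,0,.18),13.1)
t=get_image("top");s=get_image("side")
cv2.imwrite("pics/lift_t.png",t[...,::-1]);cv2.imwrite("pics/lift_s.png",s[...,::-1])
# is the rail gone from its old place? (difference to first picture at its toe)
t0=cv2.imread("pics/top0.png")[...,::-1];d=np.abs(t.astype(int)-t0).sum(2)
print(d[176:200,378:400].mean().round(1), d[100:160,300:370].mean().round(1))
E
```

```text
t 15.15 pos [ 0.4557 -0.3703  0.1634] yaw -45.05 tilt 0.38 open 0.031 F [-0.26 -1.24 -0.43] grip 40.0
shift [ 293.  -230.7  -18.1] spin -58.15
78.9 32.8
```

```bash
python3 - <<'E'
from h import *
to((.599,.0448,.16),13.1)
E
```

```text
t 15.25 pos [ 0.4537 -0.3684  0.1585] yaw -45.06 tilt 0.09 open 0.031 F [-0.64  0.24 -0.77] grip 40.0
shift [ 394.7 -189.8   -1.2] spin -58.16
```

Request:
servo_tool(increments=[[0.2,20,-10,0,0],[0.2,46,-22,0,0],[0.2,47,-22.5,0,0],[0.2,47,-22.5,0,0],[0.2,47,-22.5,0,0],[0.2,47,-22.5,0,0],[0.2,47,-22.5,0,0],[0.2,47,-22.5,0,0],[0.2,30,-14.5,0,0],[0.2,16,-8,0,0],[0.2,0,0,0,0]])

```text
t: 16.62
tool_pos: [0.5985, 0.0445, 0.1583]
tool_rot: [-2.901, -1.203, 0.004]
contact_force: [-0.4, -0.1, -1.6]
opening: 0.031
grip_force: 39.9
```

Request:
servo_tool(increments=[[0.2,0,0,0,-7],[0.2,0,0,0,-9],[0.2,0,0,0,-9],[0.2,0,0,0,-9],[0.2,0,0,0,-9],[0.2,0,0,0,-9],[0.2,0,0,0,-6],[0.2,0,0,0,0]])

```text
t: 17.62
tool_pos: [0.5988, 0.0422, 0.1593]
tool_rot: [-1.96, -2.455, 0.001]
contact_force: [-0.8, 0.5, -1.1]
opening: 0.0309
grip_force: 39.9
```

```bash
python3 - <<'E'
from h import *
to((.599,.0448,.045),13.1)
E
```

```text
t 17.62 pos [0.5988 0.0422 0.1593] yaw 12.77 tilt 0.05 open 0.0309 F [-0.83  0.5  -1.11] grip 39.9
shift [  2.5   0.8 114.3] spin -0.33
```

Request:
servo_tool(increments=[[0.2,2.5,0.8,20,-0.3],[0.2,0,0,35,0],[0.2,0,0,35,0],[0.2,0,0,25,0],[0.2,0,0,9,0],[0.2,0,0,0,0],[0.2,0,0,0,0]])

```text
t: 18.5
tool_pos: [0.6006, 0.0461, 0.037]
tool_rot: [1.95, 2.461, 0.002]
contact_force: [-0.7, 0.3, -0.9]
opening: 0.0308
grip_force: 39.9
```

```bash
python3 - <<'E'
from h import *
to((.599,.0448,.02),13.1)
t=get_image("top");s=get_image("side")
im=np.zeros((600,800,3),'uint8')
im[:,:400]=cv2.resize(t[140:230,205:265],(400,600),interpolation=cv2.INTER_CUBIC)[...,::-1]
im[:,400:]=cv2.resize(s[120:210,275:335],(400,600),interpolation=cv2.INTER_CUBIC)[...,::-1]
cv2.imwrite("pics/hover.png",(255*(im/255.)**.7).astype('uint8'))
# predicted rail corners (top px in crop) 
y=np.radians(13.1);R=np.array([[np.cos(y),-np.sin(y)],[np.sin(y),np.cos(y)]])
P=get_obs()["tool_pos"];dz=P[2]+.0021+.018
for x,yy,z in((16,105,24),(-16,73,20),(16,0,24),(-16,0,20)):
    X=np.r_[P[:2]+R@(np.array([x,yy+49])/1e3),dz+z/1e3]
    print((x,yy),((proj("top",X)-[205,140])*6.667).round(0),((proj("side",X)-[275,120])*6.667+[400,0]).round(0))
E
```

```text
t 18.5 pos [0.6006 0.0461 0.037 ] yaw 13.23 tilt 0.13 open 0.0308 F [-0.66  0.27 -0.89] grip 39.9
shift [-0.9 -1.9 17. ] spin 0.13
(16, 105) [162. 192.] [573. 155.]
(-16, 73) [245. 248.] [549. 211.]
(16, 0) [388. 148.] [674. 259.]
(-16, 0) [402. 217.] [619. 285.]
```

View pics/hover.png

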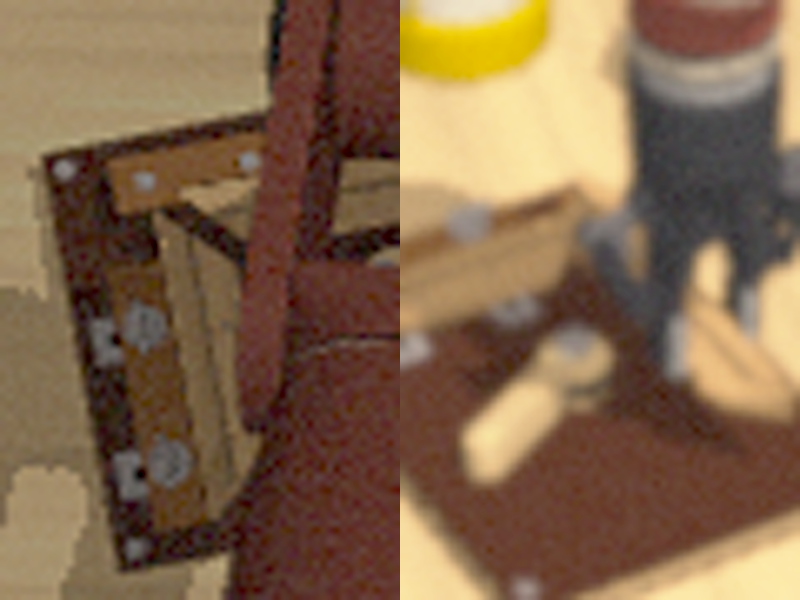

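The held rail's toe is at about (183,192) in the top crop, with a dark gap between it and the pinned mitre (163,208)-(240,262). The side view shows the rail parallel to the fence, so I'm lowering it.

Request:
servo_tool(increments=[[0.2,-1,-2,10,0.1],[0.2,0,0,10,0],[0.2,0,0,8,0],[0.2,0,0,4,0],[0.2,0,0,0,0],[0.2,0,0,0,0]])

```text
t: 19.35
tool_pos: [0.5982, 0.0447, 0.004]
tool_rot: [1.952, 2.461, 0.001]
contact_force: [0.5, -0.3, -1.4]
opening: 0.031
grip_force: 39.9
```

Request:
servo_tool(increments=[[0.2,0,0,2,0],[0.2,0,0,1,0],[0.2,0,0,0,0]])

```text
t: 19.73
tool_pos: [0.5977, 0.0447, 0.0006]
tool_rot: [-1.953, -2.461, 0.0]
contact_force: [0.8, -0.7, -0.7]
opening: 0.0311
grip_force: 39.9
```

```bash
python3 - <<'E'
from h import *
to((.599,.0448,.0),13.1)
E
```

```text
t 19.73 pos [0.5977 0.0447 0.0006] yaw 13.14 tilt 0.01 open 0.0311 F [ 0.83 -0.68 -0.67] grip 39.9
shift [-0.2  1.3  0.6] spin 0.04
```

Request:
servo_tool(increments=[[0.2,0,0,1,0],[0.2,0,0,1,0],[0.2,0,0,0,0]])

```text
t: 20.1
tool_pos: [0.5977, 0.0447, -0.0015]
tool_rot: [-1.952, -2.461, 0.0]
contact_force: [-0.6, -0.2, -1.3]
opening: 0.0309
grip_force: 39.9
```

Request:
servo_tool(increments=[[0.2,0,0,0.5,0],[0.2,0,0,0.5,0],[0.2,0,0,0,0]])

```text
t: 20.48
tool_pos: [0.5979, 0.0447, -0.0021]
tool_rot: [1.953, 2.461, -0.0]
contact_force: [-1.4, -0.4, 1.0]
opening: 0.0312
grip_force: 40.1
```

Request:
servo_tool(increments=[[0.2,0,1,0,0],[0.2,0,1,0,0],[0.2,0,1,0,0],[0.2,0,0,0,0]])

```text
t: 20.98
tool_pos: [0.6009, 0.0453, -0.0021]
tool_rot: [1.952, 2.461, -0.0]
contact_force: [-2.4, -0.4, 3.6]
opening: 0.0311
grip_force: 40.4
```

Request:
servo_tool(increments=[[0.2,0,0.7,0,0],[0.2,0,0.7,0,0],[0.2,0,0,0,0]])

```text
t: 21.35
tool_pos: [0.6012, 0.0454, -0.0021]
tool_rot: [-1.951, -2.461, 0.004]
contact_force: [-6.4, -2.3, 6.2]
opening: 0.0311
grip_force: 40.3
```

Request:
servo_tool(increments=[[0.2,0,-0.5,-0.4,0],[0.2,2,0,0,0],[0.2,2,0,0,0],[0.2,2,0,0,0],[0.2,1,0,0,0],[0.2,0,0,0,0]])

```text
t: 22.1
tool_pos: [0.6, 0.0519, -0.0021]
tool_rot: [1.951, 2.461, -0.002]
contact_force: [-2.0, -4.2, 2.0]
opening: 0.0313
grip_force: 39.9
```

Request:
servo_tool(increments=[[0.2,1,0,0,0],[0.2,1,0,0,0],[0.2,1,0,0,0],[0.2,0,0,0,0]])

```text
t: 22.6
tool_pos: [0.5993, 0.0548, -0.0021]
tool_rot: [1.951, 2.461, -0.002]
contact_force: [-3.0, -4.4, 2.1]
opening: 0.031
grip_force: 39.9
```

```bash
python3 - <<'E'
from h import *
to((.599,.0448,.0),13.1);print(get_obs()["wrist_torque"].round(3))
E
```

```text
t 22.6 pos [ 0.5993  0.0548 -0.0021] yaw 13.18 tilt 0.07 open 0.031 F [-2.96 -4.38  2.11] grip 39.9
shift [-9.7 -2.6 -2.1] spin 0.08
[-0.749  0.414  0.415]
```

Request:
servo_tool(increments=[[0.2,1,0,0,0],[0.2,1,0,0,0],[0.2,1,0,0,0],[0.2,0,0,0,0]])

```text
t: 23.1
tool_pos: [0.5986, 0.0577, -0.0021]
tool_rot: [1.951, 2.461, -0.002]
contact_force: [-2.5, -5.5, 2.4]
opening: 0.0313
grip_force: 39.9
```

Request:
servo_tool(increments=[[0.2,1,0,0,0],[0.2,1,0,0,0],[0.2,0,0,0,0]])

```text
t: 23.48
tool_pos: [0.5981, 0.0597, -0.0021]
tool_rot: [1.951, 2.461, -0.002]
contact_force: [-3.6, -5.1, 2.7]
opening: 0.0313
grip_force: 39.9
```

Request:
servo_tool(increments=[[0.2,1,0,0,0],[0.2,1,0,0,0],[0.2,0,0,0,0]])

```text
t: 23.85
tool_pos: [0.5977, 0.0616, -0.0021]
tool_rot: [1.951, 2.461, -0.002]
contact_force: [-2.4, -4.2, 2.4]
opening: 0.0313
grip_force: 39.9
```

Request:
servo_tool(increments=[[0.2,1,0,0,0],[0.2,1,0,0,0],[0.2,0,0,0,0]])

```text
t: 24.22
tool_pos: [0.5976, 0.0625, -0.0021]
tool_rot: [1.95, 2.46, -0.003]
contact_force: [-1.4, -7.6, 1.0]
opening: 0.0314
grip_force: 39.8
```

Request:
servo_tool(increments=[[0.2,0.5,0.3,0,0],[0.2,0.5,0.2,0,0],[0.2,0,0,0,0],[0.2,0,0,0,0]])

```text
t: 24.72
tool_pos: [0.5978, 0.0626, -0.0021]
tool_rot: [1.949, 2.46, -0.006]
contact_force: [-1.7, -11.2, 1.4]
opening: 0.0312
grip_force: 39.7
```

```bash
python3 - <<'E'
from h import *
to((.599,.0448,.0),13.1);o=get_obs();print(o["wrist_torque"].round(3))
y=np.radians(13.1);R=np.array([[np.cos(y),-np.sin(y)],[np.sin(y),np.cos(y)]])
print("F jig",o["contact_force"][:2]@R,"tcp jig",(o["tool_pos"][:2]-[.5811,.21])@R)
E
```

```text
t 24.73 pos [ 0.5978  0.0626 -0.0021] yaw 13.22 tilt 0.28 open 0.0312 F [ -1.73 -11.21   1.44] grip 39.7
shift [-17.6  -2.9  -2. ] spin 0.12
[-1.705  0.308  0.587]
F jig [ -4.22877276 -10.52808995] tcp jig [-0.01716385 -0.14735055]
```

Request:
servo_tool(increments=[[0.2,-0.5,-0.2,0,0],[0.5,0,0,0,0],[0.5,0,0,0,0],[0.5,0,0,0,0]])

```text
t: 25.22
tool_pos: [0.5975, 0.0652, -0.002]
tool_rot: [-1.953, -2.461, -0.001]
contact_force: [-0.7, -0.5, 1.1]
opening: 0.0426
grip_force: 0.0
```

Request:
servo_tool(increments=[[0.5,0,0,-20,0],[0.5,0,0,-40,0],[0.5,0,0,-40,0],[0,0,0,0,0],[0,0,0,0,0],[0,0,0,0,0]])

```text
t: 25.98
tool_pos: [0.5963, 0.0647, 0.0966]
tool_rot: [-1.951, -2.459, 0.003]
contact_force: [0.5, 0.4, 0.8]
opening: -0.0001
grip_force: 0.0
```

```bash
python3 - <<'E'
from h import *
y=np.radians(13.1);R=np.array([[np.cos(y),-np.sin(y)],[np.sin(y),np.cos(y)]]);O=np.array([.5811,.21])
a=np.radians(209);d=np.array([np.cos(a),np.sin(a)])
piv=np.array([-.0545,-.095]);
n=np.array([np.sin(a),-np.cos(a)]) # side from which to push (opposite of anticlockwise motion)
X=O+R@(piv+.07*d+.037*n)
print("start jig",piv+.07*d+.037*n)
to((X[0],X[1],.1),13.1)
E
```

```text
start jig [-0.13366134 -0.09657574]
t 25.98 pos [0.5963 0.0647 0.0966] yaw 13.15 tilt 0.16 open -0.0001 F [0.45 0.44 0.77] grip 0.0
shift [  48.4 -115.5   -3.1] spin 0.05
```

Request:
servo_tool(increments=[[0,15,-35,0,0],[0,18,-40,0,0],[0,15,-38,20,0],[0,0,-2,30,0],[0,0,0,25,0],[0,0,0,15,0],[0,0,0,6,0],[0,0,0,0,0]])

```text
t: 26.98
tool_pos: [0.4747, 0.0852, 0.002]
tool_rot: [-1.952, -2.461, 0.0]
contact_force: [0.4, 0.2, 0.3]
opening: -0.0003
grip_force: 0.0
```

```bash
cat >> h.py <<'E'
y=np.radians(13.1);R=np.array([[np.cos(y),-np.sin(y)],[np.sin(y),np.cos(y)]]);O=np.array([.5811,.21]);piv=np.array([-.0545,-.095])
def push(a,D=25,r=70):
    a=np.radians(a);return piv+(r*np.array([np.cos(a),np.sin(a)])+D*np.array([np.sin(a),-np.cos(a)]))/1e3
def where():
    o=get_obs();return (o["tool_pos"][:2]-O)@R,o["contact_force"][:2]@R
E
python3 - <<'E'
from h import *
to((.5,0,-.002),13.1);p,F=where();print(p,F)
for a,D in((210,26),(218,26),(226,26),(234,26),(242,26),(250,26),(258,25.5),(264,25),(268,25)):
    w=push(a,D);print(a,"tx(jigy),ty(jigx)",((w-p)[::-1]*1e3).round(1));p=w
E
```

```text
t 26.98 pos [0.4747 0.0852 0.002 ] yaw 13.14 tilt 0.03 open -0.0003 F [0.42 0.19 0.34] grip 0.0
shift [-88.8   5.3   3.9] spin 0.04
[-0.13195704 -0.09739758] [0.4573679  0.09103184]
210 tx(jigy),ty(jigx) [-10.1   3.8]
218 tx(jigy),ty(jigx) [-10.1   2.5]
226 tx(jigy),ty(jigx) [-9.7  3.8]
234 tx(jigy),ty(jigx) [-9.1  5.1]
242 tx(jigy),ty(jigx) [-8.3  6.4]
250 tx(jigy),ty(jigx) [-7.3  7.4]
258 tx(jigy),ty(jigx) [-6.3  8.9]
264 tx(jigy),ty(jigx) [-3.8  7.3]
268 tx(jigy),ty(jigx) [-2.1  4.8]
```

Request:
servo_tool(increments=[[0,0,0,4,0],[0,-5,2,0,0],[0,-5,2,0,0],[0,-5,1.5,0,0],[0,-5,1.5,0,0],[0,-5,2,0,0],[0,-5,2,0,0],[0,0,0,0,0]])

```text
t: 27.98
tool_pos: [0.4923, 0.058, -0.002]
tool_rot: [1.953, 2.46, -0.001]
contact_force: [0.3, 0.7, 1.1]
opening: -0.0001
grip_force: 0.2
```

```bash
python3 - <<'E'
from h import *
print(where(),push(226,26));to((.5,0,-.002),13.1)
E
```

```text
(array([-0.12096069, -0.127908  ]), array([0.40296824, 0.59030463])) [-0.12182892 -0.12729267]
t 27.98 pos [ 0.4923  0.058  -0.002 ] yaw 13.12 tilt 0.03 open -0.0001 F [0.26 0.67 1.09] grip 0.2
shift [-58.2  -5.6   0. ] spin 0.02
```

Request:
servo_tool(increments=[[0,-5,2.5,0,0],[0,-4.5,2.5,0,0],[0,-4,3,0,0],[0,-4,3.4,0,0],[0,-3.7,3.7,0,0],[0,-3.6,3.7,0,0],[0,0,0,0,0]])

```text
t: 28.85
tool_pos: [0.5166, 0.0382, -0.0019]
tool_rot: [1.952, 2.46, -0.0]
contact_force: [-0.6, -0.3, -1.2]
opening: 0.0001
grip_force: 0.1
```

```bash
python3 - <<'E'
from h import *
p,F=where();print(p,F,push(250,26))
for a,D in((258,25.5),(266,25),(270,25),(274,25),(278,25)):
    w=push(a,D);print(a,((w-p)[::-1]*1e3).round(1));p=w
t=get_image("top");cv2.imwrite("pics/lev_s.png",get_image("side")[...,::-1])
E
```

```text
[-0.10179975 -0.15270929] [-0.61239271 -0.12088553] [-0.10287342 -0.15188596]
258 [-5.5  7.8]
266 [-4.9  9.7]
270 [-1.9  4.8]
274 [-1.6  4.9]
278 [-1.2  5. ]
```

```bash
python3 - <<'E'
from h import *
s=cv2.imread("pics/lev_s.png");s0=cv2.imread("pics/side0.png")
for a in(200,210,220,230,240,250,260,270):
    w=O+R@(piv+.085*np.array([np.cos(np.radians(a)),np.sin(np.radians(a))]))
    u=proj("side",(*w,.0375)).round().astype(int)
    print(a,u,s0[u[1],u[0]],s[u[1],u[0]])
E
```

```text
200 [283 183] [31 42 75] [14 25 47]
210 [287 185] [123 196 236] [18 25 49]
220 [291 186] [104 165 211] [18 24 47]
230 [295 187] [30 51 86] [65 64 68]
240 [300 187] [18 30 69] [101 115 129]
250 [304 187] [20 33 69] [134 211 242]
260 [308 186] [21 34 67] [ 53  81 117]
270 [312 185] [26 39 72] [31 38 74]
```

The lever has followed the finger to about 250°, so I'll keep going.

Request:
servo_tool(increments=[[0,-3,3.9,0,0],[0,-2.5,3.9,0,0],[0,-2.4,4.8,0,0],[0,-2.4,4.8,0,0],[0,0,0,0,0]])

```text
t: 29.58
tool_pos: [0.5361, 0.0322, -0.0018]
tool_rot: [1.952, 2.46, 0.0]
contact_force: [-0.6, -0.2, -0.7]
opening: -0.0002
grip_force: 0.0
```

Request:
servo_tool(increments=[[0,-1,2.4,0,0],[0,-0.9,2.4,0,0],[0,0,0,0,0]])

```text
t: 29.95
tool_pos: [0.5407, 0.0318, -0.0019]
tool_rot: [1.952, 2.461, 0.0]
contact_force: [-0.4, 0.9, -0.3]
opening: -0.0002
grip_force: 0.3
```

```bash
python3 - <<'E'
from h import *
p,F=where();print(p,F,push(270,25))
E
```

```text
[-0.07976491 -0.16443165] [-0.21804997  0.93726316] [-0.0795 -0.165 ]
```

Request:
servo_tool(increments=[[0,-0.6,2,0,0],[0,-0.6,2,0,0],[0,0,0,0,0]])

```text
t: 30.32
tool_pos: [0.5447, 0.0316, -0.002]
tool_rot: [1.953, 2.461, -0.0]
contact_force: [-1.2, 0.3, -0.1]
opening: 0.0
grip_force: 0.6
```

Request:
servo_tool(increments=[[0,-0.5,2,0,0],[0,-0.4,2,0,0],[0,0,0,0,0]])

```text
t: 30.7
tool_pos: [0.5488, 0.0316, -0.002]
tool_rot: [1.953, 2.461, -0.0]
contact_force: [-1.3, 1.0, -1.3]
opening: 0.0001
grip_force: 0.7
```

Request:
servo_tool(increments=[[0,-0.3,1.5,0,0],[0,-0.3,1.5,0,0],[0,0,0,0,0]])

```text
t: 31.08
tool_pos: [0.5507, 0.0318, -0.0023]
tool_rot: [-1.951, -2.459, 0.003]
contact_force: [-6.1, 1.0, 1.3]
opening: 0.0002
grip_force: 2.6
```

Request:
servo_tool(increments=[[0,-0.1,1,0,0],[0,-0.1,0.5,0,0],[0,0,0,0,0],[0,0,0,0,0]])

```text
t: 31.58
tool_pos: [0.5513, 0.032, -0.0024]
tool_rot: [-1.95, -2.458, 0.005]
contact_force: [-9.1, 0.8, 3.0]
opening: -0.0003
grip_force: 3.9
```

```bash
python3 - <<'E'
from h import *
p,F=where();print(p,F,push(282,25))
E
```

```text
[-0.06933606 -0.16666125] [-8.63807489  2.84533401] [-0.06439987 -0.16866812]
```

The cam bites at 9 N. Next I back away, lift clear and look.

Request:
servo_tool(increments=[[0,0,-3,0,0],[0,0,-9,0,0],[0,0,0,-20,0],[0,0,0,-50,0],[0,0,0,-60,0],[0,-50,-10,-30,0],[0,-55,-15,0,0],[0,-55,-15,0,0],[0,-55,-15,0,0],[0,-55,-15,0,0],[0,0,0,0,0]])

```text
t: 32.95
tool_pos: [0.5344, -0.2537, 0.1586]
tool_rot: [1.958, 2.454, -0.001]
contact_force: [0.2, 0.6, -0.3]
opening: 0.0
grip_force: 0.0
```

```bash
python3 - <<'E'
from h import *
t=get_image("top");s=get_image("side");to((.5,0,.1),13)
im=np.zeros((600,800,3),'uint8')
im[:,:450]=cv2.resize(t[145:225,208:268],(450,600),interpolation=cv2.INTER_CUBIC)[...,::-1]
im[:480,450:]=cv2.resize(s[145:215,285:336],(350,480),interpolation=cv2.INTER_CUBIC)[...,::-1]
cv2.imwrite("pics/final.png",(255*(im/255.)**.7).astype('uint8'))
E
```

```text
t 33.05 pos [ 0.5347 -0.2502  0.1582] yaw 13.06 tilt 0.04 open -0.0 F [ 0.22  0.3  -0.28] grip 0.0
shift [251.6  22.7  58.2] spin 0.06
```

View pics/final.png

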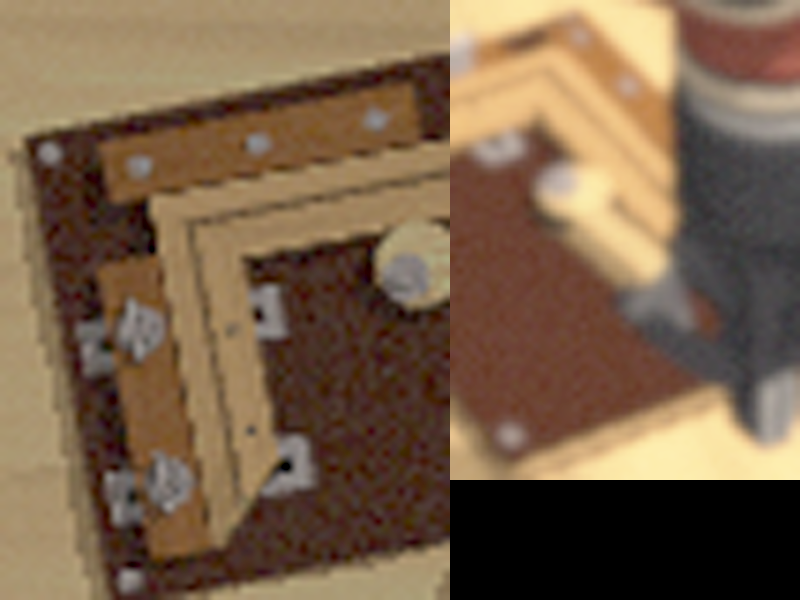

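The top crop shows the mitre closed at (155,205)-(245,255), the rail flush along the fence face, and the cam at (415,265) against its inner side. The side view agrees, so I'm handing in.

```bash
python3 -c "
from station import *
print(finish_job())"
```

```text
the job is handed in; nothing more can be done
None
```

I handed the job in at about 33 s: the long rail is flush on the fence, its mitre was pressed closed with about 10 N, and the cam lever was then pushed with about 9 N until it bit; I did not check the other bench items afterwards.

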